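# Nest three sorting trays on the desk hook

### The job

Tidy the three small-parts sorting trays onto the single hook of the desk stand by their hanging holes, open sides facing away from the post: first the large blue one, pushed back until it stops firmly against the black collar, then the yellow one nested inside it, then the red one inside the yellow. Push each tray fully home with a firm but gentle push that you can feel right through to the collar, keeping it upright and never forcing it askew, then leave all three hanging still, straight and nested flush, and do not disturb the other things on the desk.

Things in the scene. Friction and masses are not known exactly. Their poses are not given: they have to be found in the camera images.
- large: Largest sorting tray, blue plastic, about 180 g, standing on its closed end. Origin: underside, at the back of its upright floor; z up, y across, x out of the back. Floor 112 mm wide, 12 mm thick (x -12..0); 4 mm walls along both sides and the bottom end stand forward to x = -36 (104 mm between the side walls), up to 80 mm; open in front (-x) and at the top.
- large_hole (a point): Top of the hanging hole of the large tray: the ridge of its roof (two 35-degree slopes), at the floor's back face, 110 mm above the underside; axes as the tray's. The hole runs through the 44 mm wide, 12 mm thick neck along x, 26 mm wide, 30 mm from bottom to ridge.
- large_grip (a point): Centre of the large tray's handle tab, 142 mm above the underside and 6 mm in front of the back face; axes as the tray's. The tab, 16 mm wide across y and 12 mm thick, stands on the neck from 118 to 154 mm above the underside; pinch it across y.
- medium: Middle sorting tray, yellow plastic, about 150 g, standing on its closed end. Origin: underside, at the back of its upright floor; z up, y across, x out of the back. Floor 98 mm wide, 12 mm thick (x -12..0); 4 mm walls along both sides and the bottom end stand forward to x = -36 (90 mm between the side walls), up to 70 mm; open in front (-x) and at the top.
- medium_hole (a point): Top of the hanging hole of the medium tray: the ridge of its roof (two 35-degree slopes), at the floor's back face, 100 mm above the underside; axes as the tray's. The hole runs through the 44 mm wide, 12 mm thick neck along x, 26 mm wide, 30 mm from bottom to ridge.
- medium_grip (a point): Centre of the medium tray's handle tab, 132 mm above the underside and 6 mm in front of the back face; axes as the tray's. The tab, 28 mm wide across y and 12 mm thick, stands on the neck from 108 to 144 mm above the underside; pinch it across y.
- small: Smallest sorting tray, red plastic, about 120 g, standing on its closed end. Origin: underside, at the back of its upright floor; z up, y across, x out of the back. Floor 84 mm wide, 12 mm thick (x -12..0); 4 mm walls along both sides and the bottom end stand forward to x = -36 (76 mm between the side walls), up to 60 mm; open in front (-x) and at the top.
- small_hole (a point): Top of the hanging hole of the small tray: the ridge of its roof (two 35-degree slopes), at the floor's back face, 90 mm above the underside; axes as the tray's. The hole runs through the 44 mm wide, 12 mm thick neck along x, 26 mm wide, 30 mm from bottom to ridge.
- small_grip (a point): Centre of the small tray's handle tab, 122 mm above the underside and 6 mm in front of the back face; axes as the tray's. The tab, 40 mm wide across y and 12 mm thick, stands on the neck from 98 to 134 mm above the underside; pinch it across y.
- hook: The hook: fixed level steel bar, 10 mm thick, 200 mm above the desk. Origin on its axis at the post; x from tip to post, z up. Straight from x = -136 mm to 0; the tip, at x = -149, turns up to 12 mm above the axis. A tray hanging on it has its hole ridge 6 mm above the axis, and passes over the tip with the ridge 18 mm above it. Nested trays' backs lie 12 mm apart, with 3 mm play at each side and 6 mm below.
- stand: Fixed stand of the hook: dark base 140 x 120 x 12 mm, aluminium post 30 x 34 mm, 215 mm tall. Origin on the desk under the post's front face; axes as the hook's. A rigid black stop collar, 34 mm across, sits round the bar, its front face 14 to 54 mm in front of the post, different each time and not measured: find it by feel or eye. The large tray's back stops against it.
- board: Bystander: green circuit board 85 x 60 mm with a black heat sink, 31 mm tall, loose; origin under its centre. Leave alone.
- adapter: Bystander: black power adapter 105 x 48 x 30 mm, loose; origin under its centre. Leave alone.
- driver: Bystander: screwdriver 160 mm long, lying loose. Leave alone.
There are look-alikes about, which are no part of the job. Several things have the shape of the large; the one meant has the colours described above. Several things have the shape of the small; the one meant has the colours described above.

How it is judged:
On the way, in this order (a step that is already met when the one before it is completed fails the run):
1. The large blue tray hangs on the hook and is pressed back against the stop collar (more than 3 N for 0.15 s) (z of large_hole in the frame of hook between 0.002 and 0.012 m and y of large_hole in the frame of hook between -0.006 and 0.006 m and contact force between large and stand above 3 N), for 0.15 s.
2. The medium yellow tray hangs inside the large one and is pressed flat against its floor, and so the large one against the collar (more than 3 N each for 0.15 s) (z of medium_hole in the frame of hook between 0.002 and 0.012 m and y of medium_hole in the frame of hook between -0.006 and 0.006 m and x of medium_hole in the frame of large_hole between -0.015 and -0.0095 m and contact force between medium and large above 3 N and contact force between large and stand above 3 N), for 0.15 s.
3. The small red tray hangs inside the medium one and is pressed home, so that the whole nest is pressed against the collar (more than 3 N each for 0.15 s) (z of small_hole in the frame of hook between 0.002 and 0.012 m and y of small_hole in the frame of hook between -0.006 and 0.006 m and x of small_hole in the frame of medium_hole between -0.015 and -0.0095 m and contact force between small and medium above 3 N and contact force between medium and large above 3 N and contact force between large and stand above 3 N), for 0.15 s.
At the end, for the whole second after the job is handed in: All hang by their holes (ridge 2-12 mm above the bar axis, within 6 mm sideways), the large back 11-58 mm from the post, each next back 9.5-15 mm in front of the last (12 = flush), upright and in line within 0.12 rad, slower than 20 mm/s, not held (x of large_hole in the frame of hook between -0.058 and -0.011 m and x of medium_hole in the frame of large_hole between -0.015 and -0.0095 m and x of small_hole in the frame of medium_hole between -0.015 and -0.0095 m and z of large_hole in the frame of hook between 0.002 and 0.012 m and y of large_hole in the frame of hook between -0.006 and 0.006 m and angle between each of large, medium, small's own z axis and vertical below 0.12 rad and angle between the x axis of each of large, medium, small and the x axis of hook, either way round below 0.12 rad and linear speed of each of large, medium, small below 0.02 m/s and contact force between each of large, medium, small and the fingers below 0.1 N and z of medium_hole in the frame of hook between 0.002 and 0.012 m and y of medium_hole in the frame of hook between -0.006 and 0.006 m and z of small_hole in the frame of hook between 0.002 and 0.012 m and y of small_hole in the frame of hook between -0.006 and 0.006 m); the robot touches nothing.
It fails at once if A tray is forced: more than 20 N between a tray and the collar or stand, or between two trays, or more than 60 N between a tray and the hook (contact force between any of large, medium, small and stand above 20 N or contact force between any of medium, small and large above 20 N or contact force between small and medium above 20 N or contact force between any of large, medium, small and hook above 60 N).
It fails at once if A tray is wrenched askew, tipped or knocked over: more than 0.15 rad off upright (angle between any of large, medium, small's own z axis and vertical above 0.15 rad).
It fails at once if The circuit board, the power adapter or the screwdriver is shifted by more than 15 mm (distance of any of board, adapter, driver from where it was at the start of the episode above 0.015 m).
It also fails if it takes over 72 s, if anything falls off the work surface, if the arm or the gripper's body presses on something with over 40 N, if the wrist force passes 120 N, or if a joint passes its speed limit or range.

### The arm

A 6-joint arm with a two-finger parallel gripper is mounted at the origin on the work surface. World frame = base frame: x ahead of the robot, y to its left, z up, the work surface at z = 0. Lengths are in m, angles in rad, forces in N, time in s.
With the tool pointing down it reaches from about 0.425 to 0.95 m from the base axis. Payload 3.5 kg.
Tool frame: the origin (TCP) lies midway between the tips of the shut fingers; the grasp point (between the pads) lies 19 mm behind it; z points along the fingers, y is the direction in which the jaws open and shut (so a half turn about z gives the same grasp; the last joint's range is limited). The gripper opens to 85 mm and grips with 20 to 120 N. Pads are 22 mm wide; open, the fingers measure 114 mm over their backs; the gripper's body (76 mm by 85 mm) begins 54 mm behind the grasp point. The pads swing forward as they close: fully open they stand 13 mm farther back than shut.
Start: joints at [1.054, 0.286, 1.577, -0, 1.279, -0.15], TCP at [0.242, 0.63, 0.231] pointing down, gripper open.
Joint ranges: [-2.77, 2.77], [-0.9, 2.22], [0.21, 2.48], [-1.53, 4.67], [0.24, 2.81], [-2.84, 2.84]. Speed limits (rad/s): [2.79, 2.79, 3.14, 3.14, 3.14, 3.14].

### API

Orientations are given as a unit quaternion [x, y, z, w].
In Python, from plant import * gives the robot as it stands.
- The arm moves only by the shell command python3 -m jog 'ROWS' [FORCE]. ROWS is a JSON object of lists of equal length, an entry for each row: "travel": the shift along the world's x, y, z in mm, a list of three; "dr": the turn, a rotation vector about the world's x, y, z in degrees, a list of three; "jaw": the closure in counts, from 0 (fully open) to 255 (shut). In form: {"travel": [[x, y, z], ...], "dr": [[wx, wy, wz], ...], "jaw": [jaw, ...]}. A call has 1 to 5 rows; each row shifts and turns the commanded pose from where the row before left it; what a row does not reach is not made up. A row lasts 1/12 s, in which the tool goes at most 41.7 mm and 7.16 degrees, less where a joint would pass 70% of its speed; a pose out of reach is approached as far as the arm can. A call is refused whole if a number of a shift passes 41.7 or a number of a turn 7.16, either way. A call with a gripper value outside its range is refused whole. The fingers move at their own pace and stop on an object; FORCE is the grip in N (left out, the last holds). Time passes only in rows, so rows that do not move let the fingers close. It gives the time, the measured TCP pose, the force and the opening at its end, in the units of the state.
- get_state(): the state, without advancing time (a new reading comes with each control period).
- read_camera(name): name is "scene" or "top" or "wrist"; returns the picture (400x640x3 uint8, red, green, blue); there is no depth.
- camera_info(name): a dict with "K" (3x3 intrinsics, pixels), "R" (3x3) and "t" (3): a world point X has camera coordinates R X + t; the wrist camera has in their place "mount" (4x4, takes a point from camera to tool coordinates, whose origin is the TCP and whose axes are the flange's). Camera axes: x right, y down, z forward; pixel columns grow to the right and rows downward; lengths in m; the calibration is good to about 2 mm. A picture is of the moment at which its call begins: read the wrist's pose just before it. camera_info takes no time and is no camera call.
- sign_off(): hands the job in, once; it reports no verdict.
The state is a dict: "time": time; "qpos": joint angles; "dq": joint speeds; "joint_efforts": joint torques, N m; "eef_pos": TCP position; "tcp_rot": TCP orientation; "contact_force": force on the tool from outside, world axes, zero at the start; "wrist_torque": the same for the moment, N m; "opening": opening from 0.0 (shut) to 1.0 (fully open).
Only numpy, scipy, OpenCV 4.12 (cv2) and the standard library are available. Lean on these libraries where they do the work, as an engineer would, in place of code of your own. Each camera call takes 0.05 s, during which the arm holds its last target. There are 200 camera calls.

## Working session

There is one attempt and no reset: what is moved stays moved. The work goes in short steps, Python scripts to look and compute and a shell command to move; the robot and the scene stay as the last step left them, time stands still between calls to the robot, and variables do not carry over. Pictures are saved under pics/ and viewed, about 8 in all and at most 12, crops included, and the job is handed in when it is done.

```bash
mkdir -p pics
cat > h.py <<'E'
from plant import *
import numpy as np, cv2
def snap(n,f):
    im=read_camera(n); cv2.imwrite('pics/'+f,im[:,:,::-1]); return im
def ray(n,u,v):
    c=camera_info(n);K,R,t=[np.array(c[k]) for k in('K','R','t')]
    d=R.T@np.linalg.inv(K)@np.array([u,v,1.]);return -R.T@t,d
def onz(n,u,v,z):
    o,d=ray(n,u,v);return o+d*(z-o[2])/d[2]
def proj(n,X):
    c=camera_info(n);K,R,t=[np.array(c[k]) for k in('K','R','t')]
    p=K@(R@np.array(X)+t);return p[:2]/p[2]
def tri(a,b):
    A=[];B=[]
    M=np.zeros((3,3));r=np.zeros(3)
    for n,u,v in(a,b):
        o,d=ray(n,u,v);d/=np.linalg.norm(d);P=np.eye(3)-np.outer(d,d);M+=P;r+=P@o
    return np.linalg.solve(M,r)
E
python3 - <<'E'
from h import *
a=snap('scene','s0.png');b=snap('top','t0.png')
cv2.imwrite('pics/both.png',cv2.resize(np.vstack([a,b])[:,:,::-1],None,fx=.75,fy=.75))
for n in('scene','top'):
    c=camera_info(n);print(n,np.round(-np.array(c['R']).T@np.array(c['t']),3),np.round(c['K'],0).tolist())
print(get_state())
E
```

```text
scene [ 1.193 -0.569  0.693] [[451.0, 0.0, 326.0], [0.0, 451.0, 201.0], [0.0, 0.0, 1.0]]
top [0.378 0.041 1.19 ] [[464.0, 0.0, 318.0], [0.0, 464.0, 195.0], [0.0, 0.0, 1.0]]
{'time': 0.1, 'qpos': array([ 1.05399206e+00,  2.87114958e-01,  1.57801655e+00,  3.71983651e-06,
        1.27858767e+00, -1.49992949e-01]), 'dq': array([ 0.00032517, -0.00138215, -0.00237794,  0.00248677, -0.00259314,
        0.00027357]), 'joint_efforts': array([ 9.65677427e-04, -4.07295084e+01, -2.93700010e+01, -1.73945405e-04,
        3.41860679e-03, -2.41724030e-05]), 'eef_pos': array([0.24175764, 0.62959506, 0.23006784]), 'tcp_rot': array([ 1.82379590e-01,  9.83227621e-01, -1.00413071e-03, -3.49641487e-04]), 'contact_force': array([-0.66986365, -0.20768855,  0.62952757]), 'wrist_torque': array([ 0.00719852, -0.00022787,  0.01573904]), 'opening': 0.9971560371371168}
```

View pics/both.png

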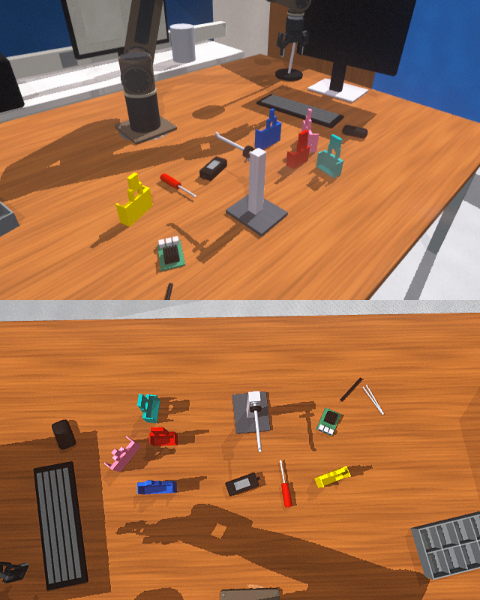

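Run:
```python
from h import *
a=cv2.imread('pics/s0.png');b=cv2.imread('pics/t0.png')
t=cv2.resize(b[115:275,130:490],(800,356),interpolation=cv2.INTER_CUBIC)
s=cv2.resize(a[125:320,140:480],(418,240),interpolation=cv2.INTER_CUBIC)
s2=cv2.resize(a[135:240,330:470],(320,240),interpolation=cv2.INTER_CUBIC)
out=np.zeros((600,800,3),np.uint8);out[:356]=t;out[358:598,:418]=s;out[358:598,425:745]=s2
cv2.imwrite('pics/c1.png',out)
```

```text
(no output)
```

View pics/c1.png

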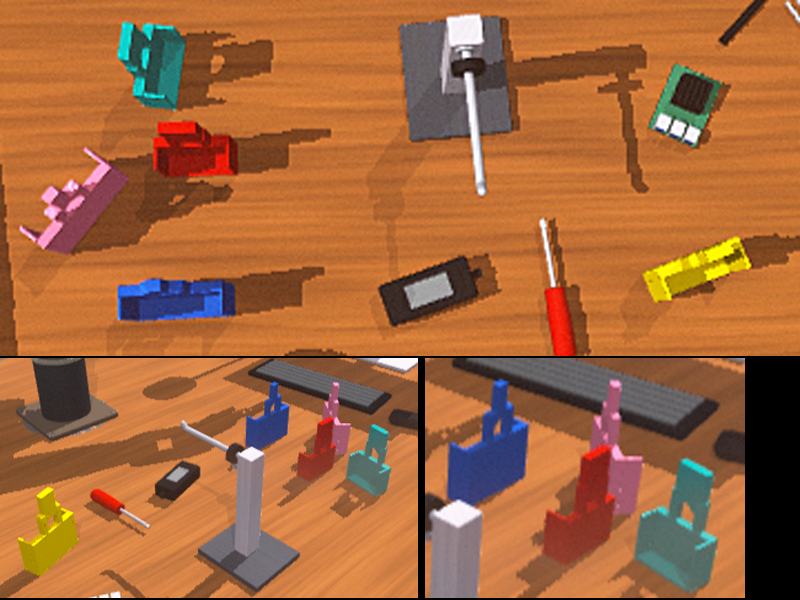

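Run:
```python
from h import *
b=cv2.imread('pics/t0.png');hsv=cv2.cvtColor(b,cv2.COLOR_BGR2HSV)
f=lambda u,v:(u/800*360+130,v/356*160+115)
rng={'blue':((108,150,40),(125,255,255)),'yellow':((24,150,60),(34,255,255)),'red':((0,200,60),(4,255,255))}
for k,(lo,hi) in rng.items():
    m=cv2.inRange(hsv,lo,hi)
    if k=='red': m|=cv2.inRange(hsv,(174,200,60),(180,255,255))
    for c in cv2.findContours(m,0,2)[0]:
        if cv2.contourArea(c)>80: print(k,cv2.minAreaRect(c),cv2.contourArea(c))
for n,u,v,z in(('bluetab',153,283,.154),('yeltab',700,265,.144),('redtab',178,127,.134)):
    print(n,np.round(onz('top',*f(u,v),z),3))
for n,u,v,z in(('tip',482,190,.208),('bar mid',474,130,.205),('bar collar',468,78,.205),('post topfrontL',447,38,.215),('post topfrontR',482,38,.215),('base fl',407,139,.012),('base fr',514,130,.012)):
    print(n,np.round(onz('top',*f(u,v),z),3))
# bar centreline: bright pixels per row
g=b[:,:,:].min(2)
for v in range(150,202,6):
    r=g[v,325:365];w=np.where(r>120)[0]+325
    if len(w): print(v,w.min(),w.max(),np.round(onz('top',w.mean(),v,.205)[:2],4))
c=camera_info('wrist');print(np.round(c['mount'],4).tolist(),np.round(c['K'],0).tolist())
```

```text
blue ((209.0, 249.5), (17.0, 52.0), 90.0) 529.5
yellow ((443.22412109375, 235.81036376953125), (15.412713050842285, 46.23814010620117), 68.19859313964844) 597.0
red ((381.7837829589844, 259.7027282714844), (31.564605712890625, 9.86393928527832), 80.53767395019531) 262.0
red ((217.5, 181.5), (23.0, 37.0), 90.0) 703.0
bluetab [0.441 0.293 0.154]
yeltab [ 0.445 -0.259  0.144]
redtab [0.603 0.274 0.134]
tip [ 0.519 -0.035  0.208]
bar mid [ 0.578 -0.03   0.205]
bar collar [ 0.63  -0.026  0.205]
post topfrontL [ 0.668 -0.006  0.215]
post topfrontR [ 0.668 -0.04   0.215]
base fl [0.609 0.035 0.012]
base fr [ 0.616 -0.09   0.012]
150 329 342 [ 0.6308 -0.0146]
156 329 343 [ 0.6172 -0.0192]
162 340 344 [ 0.6036 -0.0278]
168 341 344 [ 0.5903 -0.0284]
174 341 345 [ 0.577 -0.029]
180 342 345 [ 0.5638 -0.0296]
186 343 346 [ 0.5506 -0.0313]
192 343 347 [ 0.5374 -0.0319]
198 344 347 [ 0.5243 -0.0326]
[[-0.0005, -0.9499, -0.3124, 0.0806], [1.0, -0.0004, -0.0002, -0.0003], [0.0001, -0.3124, 0.9499, -0.1438], [0.0, 0.0, 0.0, 1.0]] [[298.0, 0.0, 320.0], [0.0, 298.0, 204.0], [0.0, 0.0, 1.0]]
```

```bash
python3 -m jog '{"travel":[[20,-34,3],[20,-34,3],[20,-34,3],[20,-34,3],[20,-34,3]],"dr":[[0,0,2.1],[0,0,2.1],[0,0,2.1],[0,0,2.1],[0,0,2.1]],"jaw":[0,0,0,0,0]}' 40
python3 -m jog '{"travel":[[20,-34,3],[20,-34,3],[20,-34,3],[20,-34,3],[20,-34,3]],"dr":[[0,0,2.1],[0,0,2.1],[0,0,2.1],[0,0,2.1],[0,0,2.1]],"jaw":[0,0,0,0,0]}'
python3 -m jog '{"travel":[[0,0,0],[0,0,0]],"dr":[[0,0,0],[0,0,0]],"jaw":[0,0]}'
cat >> h.py <<'E'
from scipy.spatial.transform import Rotation as Ro
def wsnap(f):
    s=get_state(); im=read_camera('wrist'); cv2.imwrite('pics/'+f,im[:,:,::-1]); np.savez('pics/'+f+'.npz',p=s['eef_pos'],q=s['tcp_rot']); return im
def wz(f,u,v,z):
    s=np.load('pics/'+f+'.npz');c=camera_info('wrist');M=np.array(c['mount']);K=np.array(c['K'])
    R=Ro.from_quat(s['q']).as_matrix();o=s['p']+R@M[:3,3];d=R@M[:3,:3]@np.linalg.inv(K)@np.array([u,v,1.])
    return o+d*(z-o[2])/d[2]
E
python3 -c "
from h import *
wsnap('w1.png');s=get_state();print(s['eef_pos'],s['tcp_rot'],s['contact_force'],s['time'])"
```

```text
time: 0.52
eef_pos: [0.3422, 0.4583, 0.2457]
tcp_rot: [0.09, 0.996, -0.0, -0.0]
contact_force: [0.7, -0.4, -0.3]
opening: 1.001
time: 0.93
eef_pos: [0.4423, 0.2882, 0.2611]
tcp_rot: [-0.001, 1.0, -0.0, -0.0]
contact_force: [0.4, 0.1, -1.0]
opening: 0.999
time: 1.1
eef_pos: [0.4429, 0.2884, 0.2611]
tcp_rot: [0.002, 1.0, 0.0, -0.0]
contact_force: [-0.6, 0.4, 0.2]
opening: 1.006
[0.44210592 0.28953136 0.26093352] [ 1.33974765e-03  9.99998994e-01  8.25038740e-05 -4.57676671e-04] [ 0.41663085  0.20250086 -0.08385525] 1.15
```

View pics/w1.png

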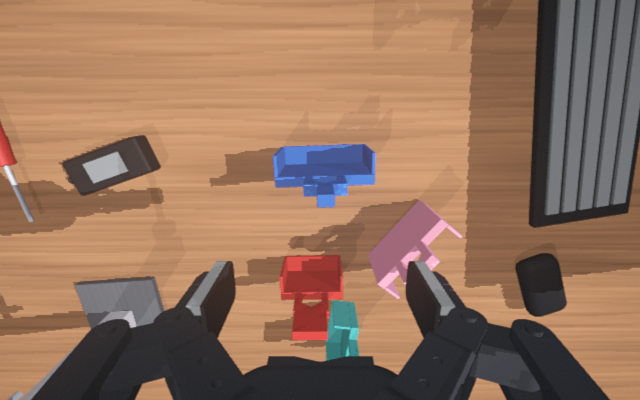

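Run:
```python
from h import *
f='w1.png'
im=cv2.imread('pics/'+f);hsv=cv2.cvtColor(im,cv2.COLOR_BGR2HSV)
m=cv2.inRange(hsv,(105,130,40),(128,255,255))
cv2.imwrite('pics/c2.png',cv2.resize(im[135:345,265:465],None,fx=2.8,fy=2.8,interpolation=cv2.INTER_CUBIC))
for r in range(140,212,3):
    w=np.where(m[r,250:400])[0]+250
    if len(w): print(r,w.min(),w.max(),im[r,int(w.mean())],end=' | ')
for u,v,z in((326,194,.154),(326,207,.154),(274,186,.08),(376,183,.08)): print(np.round(wz(f,u,v,z),4))
```

```text
146 306 360 [215 130  85] | 149 281 357 [214 130  87] | 152 278 372 [147  88  71] | 155 275 374 [148  89  70] | 158 274 374 [148  88  69] | 161 274 374 [149  88  70] | 164 274 373 [139  82  66] | 167 274 373 [141  82  65] | 170 275 373 [142  83  66] | 173 275 373 [142  83  65] | 176 275 373 [219 133  87] | 179 275 373 [166  99  72] | 182 276 373 [155  92  70] | 185 276 346 [221 137  89] | 188 304 346 [143  84  65] | 191 304 346 [143  84  66] | 194 305 346 [172 100  71] | 197 318 333 [226 141  92] | 200 318 333 [225 141  93] | 203 318 333 [225 142  92] | 206 318 331 [222 137 102] | [0.4351 0.2935 0.154 ]
[0.4471 0.2935 0.154 ]
[0.4469 0.2364 0.08  ]
[0.444 0.351 0.08 ]
```

View pics/c2.png

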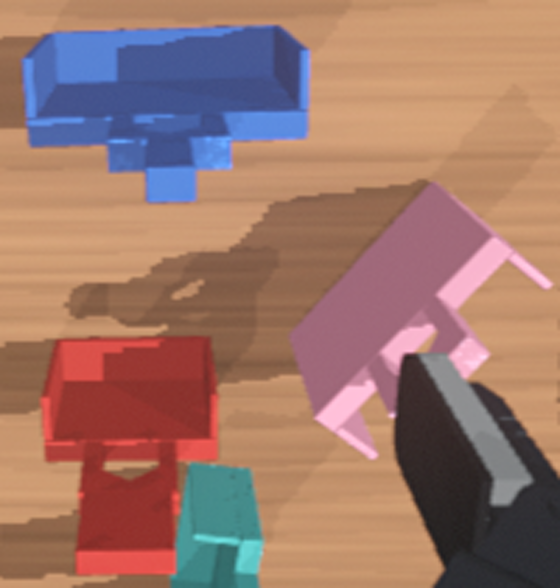

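```bash
python3 -m jog '{"travel":[[-1,4,-30],[0,0,-30],[0,0,-30],[0,0,-30],[0,0,-15]],"dr":[[0,0,1.5],[0,0,0],[0,0,0],[0,0,0],[0,0,0]],"jaw":[0,0,0,0,0]}' 40
python3 -m jog '{"travel":[[0,0,0],[0,0,0],[0,0,0],[0,0,0],[0,0,0]],"dr":[[0,0,0],[0,0,0],[0,0,0],[0,0,0],[0,0,0]],"jaw":[120,255,255,255,255]}' 40
python3 -m jog '{"travel":[[0,0,0],[0,0,0],[0,0,0],[0,0,0],[0,0,0]],"dr":[[0,0,0],[0,0,0],[0,0,0],[0,0,0],[0,0,0]],"jaw":[255,255,255,255,255]}'
python3 -c "
from h import *
s=get_state();print(s['eef_pos'],s['tcp_rot'],s['contact_force'],s['wrist_torque'],s['opening'],s['time'])"
```

```text
time: 1.57
eef_pos: [0.4374, 0.2946, 0.1217]
tcp_rot: [-0.014, 1.0, -0.001, -0.003]
contact_force: [-1.4, -0.7, -0.2]
opening: 0.999
time: 1.98
eef_pos: [0.442, 0.2949, 0.1282]
tcp_rot: [-0.013, 1.0, 0.001, 0.002]
contact_force: [-0.6, 0.4, -0.1]
opening: 0.294
time: 2.4
eef_pos: [0.442, 0.2943, 0.1277]
tcp_rot: [-0.013, 1.0, 0.0, 0.001]
contact_force: [-1.3, -1.4, 5.4]
opening: 0.179
[0.44201964 0.29427389 0.12770454] [-1.28310130e-02  9.99916974e-01  3.70607766e-04  1.12813355e-03] [-1.28932879 -1.36623057  5.3531413 ] [-0.1025328   0.02525689 -0.01130889] 0.17857471170895342 2.4
```

```bash
python3 -m jog '{"travel":[[0,0,8],[0,0,20],[0,0,30],[0,0,30],[0,0,29]],"dr":[[0,0,0],[0,0,0],[0,0,0],[0,0,0],[0,0,0]],"jaw":[255,255,255,255,255]}' 60
python3 -m jog '{"travel":[[2,-15,0],[4,-30,0],[4,-35,0],[4,-35,0],[4,-35,0]],"dr":[[0,0,0.2],[0,0,0.2],[0,0,0.2],[0,0,0.2],[0,0,0.2]],"jaw":[255,255,255,255,255]}' 
python3 -m jog '{"travel":[[4,-35,0],[4,-35,0],[4,-35,0],[4,-35,0],[2,-25,0]],"dr":[[0,0,0.2],[0,0,0.2],[0,0,0.2],[0,0,0.2],[0,0,0.2]],"jaw":[255,255,255,255,255]}' 
python3 -m jog '{"travel":[[0,-15,0],[0,0,0],[0,0,0],[0,0,0]],"dr":[[0,0,0],[0,0,0],[0,0,0],[0,0,0]],"jaw":[255,255,255,255]}' 
python3 -c "
from h import *
s=get_state();print(s['eef_pos'],s['tcp_rot'],s['contact_force'],s['wrist_torque'],s['opening'],s['time'])
a=snap('scene','s1.png')[:,:,::-1];b=snap('top','t1.png')[:,:,::-1]
out=np.zeros((600,800,3),np.uint8)
out[:300,:]=cv2.resize(b[120:255,200:560],(800,300),interpolation=2)
out[300:,:600]=cv2.resize(a[120:320,200:600],(600,300),interpolation=2)
cv2.imwrite('pics/c3.png',out)"
```

```text
time: 2.82
eef_pos: [0.44, 0.2938, 0.2435]
tcp_rot: [-0.013, 1.0, -0.0, -0.001]
contact_force: [0.9, 0.1, -1.5]
opening: 0.174
time: 3.23
eef_pos: [0.458, 0.1429, 0.2425]
tcp_rot: [-0.022, 1.0, 0.0, -0.001]
contact_force: [1.1, -0.0, -1.5]
opening: 0.173
time: 3.65
eef_pos: [0.4764, -0.0233, 0.2426]
tcp_rot: [-0.03, 1.0, -0.0, -0.001]
contact_force: [0.7, 0.0, -0.4]
opening: 0.172
time: 3.98
eef_pos: [0.4765, -0.0351, 0.2427]
tcp_rot: [-0.03, 1.0, 0.001, -0.001]
contact_force: [-0.5, -0.6, -1.5]
opening: 0.169
[ 0.47654186 -0.03513917  0.24272598] [-3.04284848e-02  9.99536585e-01  5.76453876e-04 -6.24060242e-04] [-0.46721074 -0.63036181 -1.45125568] [-0.00839709 -0.01814704  0.00786256] 0.16948716547969542 3.9833
```

View pics/c3.png

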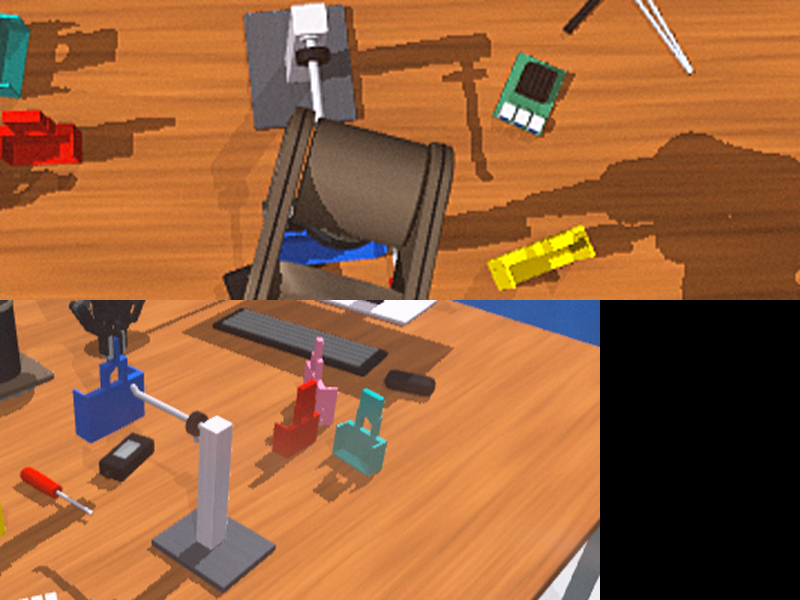

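```bash
python3 -m jog '{"travel":[[0,0,-4],[10,0.6,0],[12,0.7,0],[12,0.7,0],[0,0,0]],"dr":[[0,0,0],[0,0,0],[0,0,0],[0,0,0],[0,0,0]],"jaw":[255,255,255,255,255]}' 
python3 -m jog '{"travel":[[8,0.5,0],[8,0.5,0],[8,0.5,0],[8,0.5,0],[0,0,0]],"dr":[[0,0,0],[0,0,0],[0,0,0],[0,0,0],[0,0,0]],"jaw":[255,255,255,255,255]}' 
python3 -c "
from h import *
s=get_state();print(s['eef_pos'],s['tcp_rot'],s['contact_force'],s['wrist_torque'],s['opening'],s['time'])
a=snap('scene','s2.png')[:,:,::-1]
cv2.imwrite('pics/c4.png',cv2.resize(a[150:290,220:400],(720,560),interpolation=2))"
```

```text
time: 4.5
eef_pos: [0.513, -0.0334, 0.2393]
tcp_rot: [-0.031, 1.0, 0.0, 0.001]
contact_force: [-0.1, 0.0, -1.3]
opening: 0.174
time: 4.92
eef_pos: [0.5444, -0.0319, 0.2394]
tcp_rot: [-0.031, 1.0, -0.0, 0.0]
contact_force: [-0.5, -0.2, -1.8]
opening: 0.171
[ 0.54440555 -0.03189868  0.23937691] [-3.05263436e-02  9.99533876e-01 -4.04614947e-05  4.14804962e-04] [-0.52398484 -0.24410447 -1.80595415] [ 0.00220262 -0.01341849  0.01240371] 0.17133390905136947 4.9167
```

View pics/c4.png

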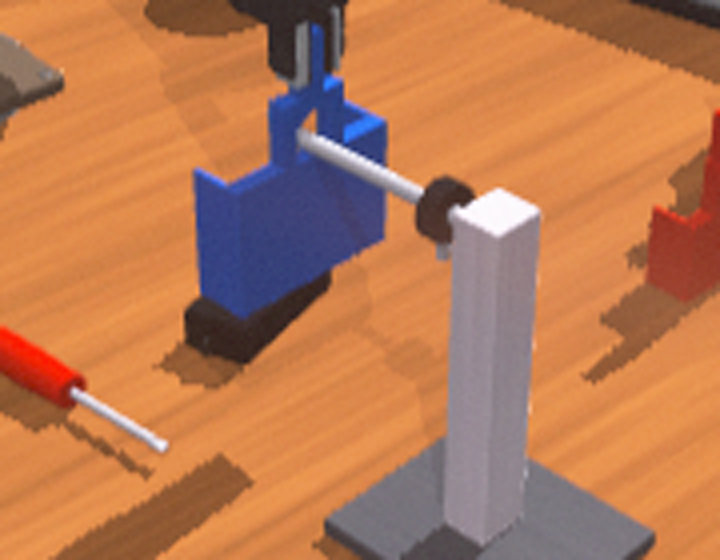

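```bash
python3 -m jog '{"travel":[[8,0.5,0],[8,0.5,-4],[0,0,-4],[0,0,-4],[0,0,0]],"dr":[[0,0,0],[0,0,0],[0,0,0],[0,0,0],[0,0,0]],"jaw":[255,255,255,255,255]}' 
python3 -m jog '{"travel":[[0,0,-1.5],[0,0,0],[0,0,0]],"dr":[[0,0,0],[0,0,0],[0,0,0]],"jaw":[255,255,255]}' 
python3 -m jog '{"travel":[[0,0,-1.5],[0,0,0],[0,0,0]],"dr":[[0,0,0],[0,0,0],[0,0,0]],"jaw":[255,255,255]}'
```

```text
time: 5.38
eef_pos: [0.5582, -0.0307, 0.2256]
tcp_rot: [-0.03, 1.0, 0.0, -0.002]
contact_force: [-0.2, 0.7, -1.4]
opening: 0.176
time: 5.63
eef_pos: [0.5589, -0.0309, 0.2258]
tcp_rot: [-0.03, 1.0, -0.0, -0.0]
contact_force: [1.1, 0.2, -1.3]
opening: 0.172
time: 5.88
eef_pos: [0.5591, -0.0309, 0.2246]
tcp_rot: [-0.03, 1.0, -0.0, 0.0]
contact_force: [0.6, -0.4, -1.8]
opening: 0.171
```

```bash
python3 -m jog '{"travel":[[10,0.6,0],[12,0.7,-0.5],[12,0.7,0],[8,0.5,0],[0,0,0]],"dr":[[0,0,0],[0,0,0],[0,0,0],[0,0,0],[0,0,0]],"jaw":[255,255,255,255,255]}' 
for i in 1 2 ; do python3 -m jog '{"travel":[[1,0.06,0],[1,0.06,0],[1,0.06,0],[0,0,0]],"dr":[[0,0,0],[0,0,0],[0,0,0],[0,0,0]],"jaw":[255,255,255,255]}' ; done
```

```text
time: 6.3
eef_pos: [0.6029, -0.0286, 0.224]
tcp_rot: [-0.03, 1.0, -0.0, 0.001]
contact_force: [0.8, -0.8, 0.1]
opening: 0.174
time: 6.63
eef_pos: [0.6036, -0.0285, 0.224]
tcp_rot: [-0.03, 1.0, -0.0, -0.0]
contact_force: [-0.8, -2.2, 0.6]
opening: 0.175
time: 6.97
eef_pos: [0.6071, -0.0282, 0.224]
tcp_rot: [-0.03, 1.0, -0.0, 0.0]
contact_force: [-1.5, -2.4, 0.7]
opening: 0.175
```

```bash
python3 -m jog '{"travel":[[0,-1,0.3],[0,0,0],[0,0,0]],"dr":[[0,0,0],[0,0,0],[0,0,0]],"jaw":[255,255,255]}' 
python3 -m jog '{"travel":[[1,0.06,0],[1,0.06,0],[1,0.06,0],[0,0,0]],"dr":[[0,0,0],[0,0,0],[0,0,0],[0,0,0]],"jaw":[255,255,255,255]}' 
python3 -m jog '{"travel":[[1,0.06,0],[1,0.06,0],[1,0.06,0],[0,0,0]],"dr":[[0,0,0],[0,0,0],[0,0,0],[0,0,0]],"jaw":[255,255,255,255]}'
```

```text
time: 7.22
eef_pos: [0.6072, -0.0287, 0.2239]
tcp_rot: [-0.03, 1.0, 0.0, 0.0]
contact_force: [-0.4, -0.5, -1.2]
opening: 0.174
time: 7.55
eef_pos: [0.6102, -0.0286, 0.2239]
tcp_rot: [-0.03, 1.0, 0.0, 0.0]
contact_force: [0.2, 0.2, -3.2]
opening: 0.173
time: 7.88
eef_pos: [0.6133, -0.0287, 0.2241]
tcp_rot: [-0.03, 1.0, 0.0, 0.0]
contact_force: [0.4, 0.2, -1.3]
opening: 0.174
```

```bash
python3 -m jog '{"travel":[[1,0.06,0],[1,0.06,0],[1,0.06,0],[0,0,0]],"dr":[[0,0,0],[0,0,0],[0,0,0],[0,0,0]],"jaw":[255,255,255,255]}' 
python3 -m jog '{"travel":[[1,0.06,0],[1,0.06,0],[0,0,0]],"dr":[[0,0,0],[0,0,0],[0,0,0]],"jaw":[255,255,255]}' 
python3 -m jog '{"travel":[[1,0.06,0],[1,0.06,0],[0,0,0]],"dr":[[0,0,0],[0,0,0],[0,0,0]],"jaw":[255,255,255]}'
```

```text
time: 8.22
eef_pos: [0.6162, -0.0285, 0.2241]
tcp_rot: [-0.03, 1.0, -0.0, 0.0]
contact_force: [0.0, 0.8, -1.6]
opening: 0.174
time: 8.47
eef_pos: [0.6182, -0.0284, 0.2242]
tcp_rot: [-0.03, 1.0, 0.0, 0.0]
contact_force: [-0.6, 0.2, -0.7]
opening: 0.171
time: 8.72
eef_pos: [0.6202, -0.0282, 0.2241]
tcp_rot: [-0.03, 1.0, 0.0, 0.0]
contact_force: [0.7, 1.0, -1.1]
opening: 0.169
```

```bash
python3 -m jog '{"travel":[[1,0.04,0],[0.5,0,0],[0,0,0]],"dr":[[0,0,0],[0,0,0],[0,0,0]],"jaw":[255,255,255]}' 
python3 -m jog '{"travel":[[1,0.04,0],[0.5,0,0],[0,0,0]],"dr":[[0,0,0],[0,0,0],[0,0,0]],"jaw":[255,255,255]}' 
python3 -m jog '{"travel":[[1,0.04,0],[0,0,0]],"dr":[[0,0,0],[0,0,0]],"jaw":[255,255]}'
```

```text
time: 8.97
eef_pos: [0.6216, -0.0282, 0.2242]
tcp_rot: [-0.03, 1.0, 0.0, 0.0]
contact_force: [-0.5, 1.4, -0.3]
opening: 0.173
time: 9.22
eef_pos: [0.6231, -0.0281, 0.2241]
tcp_rot: [-0.03, 1.0, 0.0, 0.0]
contact_force: [-0.7, 0.2, -1.1]
opening: 0.168
time: 9.38
eef_pos: [0.6241, -0.0281, 0.2242]
tcp_rot: [-0.03, 1.0, 0.0, 0.0]
contact_force: [-0.8, 1.2, -0.0]
opening: 0.172
```

```bash
python3 -m jog '{"travel":[[1,0.04,0],[0,0,0]],"dr":[[0,0,0],[0,0,0]],"jaw":[255,255]}' 
python3 -m jog '{"travel":[[1,0.04,0],[0,0,0]],"dr":[[0,0,0],[0,0,0]],"jaw":[255,255]}' 
python3 -m jog '{"travel":[[1,0.04,0],[0,0,0]],"dr":[[0,0,0],[0,0,0]],"jaw":[255,255]}'
```

```text
time: 9.55
eef_pos: [0.6251, -0.028, 0.2242]
tcp_rot: [-0.03, 1.0, 0.0, 0.0]
contact_force: [-1.7, 0.6, 0.4]
opening: 0.175
time: 9.72
eef_pos: [0.6261, -0.028, 0.2242]
tcp_rot: [-0.03, 1.0, 0.0, 0.0]
contact_force: [-0.7, 1.2, -0.9]
opening: 0.175
time: 9.88
eef_pos: [0.6271, -0.028, 0.2242]
tcp_rot: [-0.03, 1.0, 0.0, 0.0]
contact_force: [-1.3, 1.0, -0.3]
opening: 0.178
```

```bash
python3 -m jog '{"travel":[[1,0.2,0],[0,0,0]],"dr":[[0,0,0],[0,0,0]],"jaw":[255,255]}' 
python3 -m jog '{"travel":[[1,0.2,0],[0,0,0]],"dr":[[0,0,0],[0,0,0]],"jaw":[255,255]}' 
python3 -m jog '{"travel":[[1,0.2,0],[0,0,0]],"dr":[[0,0,0],[0,0,0]],"jaw":[255,255]}' 
python3 -c "
from h import *
s=get_state();print(s['eef_pos'],s['contact_force'],s['wrist_torque'],s['time'])
a=snap('scene','s3.png')[:,:,::-1]
cv2.imwrite('pics/c5.png',cv2.resize(a[160:260,270:400],(780,600),interpolation=2))"
```

```text
time: 10.05
eef_pos: [0.6282, -0.0278, 0.2242]
tcp_rot: [-0.03, 1.0, -0.0, 0.0]
contact_force: [-0.3, 2.1, 0.1]
opening: 0.175
time: 10.22
eef_pos: [0.6292, -0.0277, 0.2241]
tcp_rot: [-0.03, 1.0, -0.0, 0.0]
contact_force: [0.1, 1.2, -0.3]
opening: 0.169
time: 10.38
eef_pos: [0.6302, -0.0275, 0.2241]
tcp_rot: [-0.03, 1.0, -0.0, 0.0]
contact_force: [-0.8, 0.8, -0.6]
opening: 0.176
[ 0.63024423 -0.0275035   0.22407832] [-0.81218418  0.80393033 -0.6144619 ] [ 0.13936616  0.0863618  -0.0038595 ] 10.3833
```

View pics/c5.png

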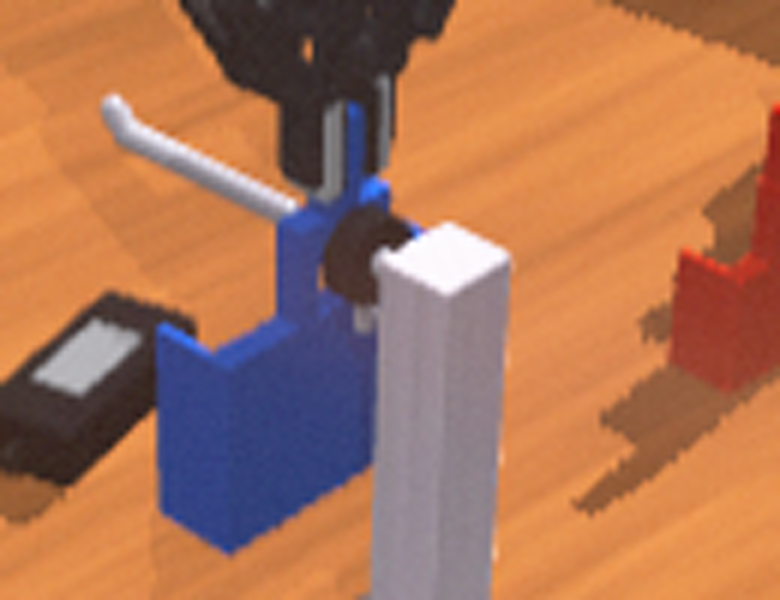

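```bash
python3 -m jog '{"travel":[[1,0.3,0],[0,0,0]],"dr":[[0,0,0],[0,0,0]],"jaw":[255,255]}' 
python3 -m jog '{"travel":[[1,0.2,0],[0,0,0]],"dr":[[0,0,0],[0,0,0]],"jaw":[255,255]}' 
python3 -m jog '{"travel":[[1,0.1,0],[0,0,0]],"dr":[[0,0,0],[0,0,0]],"jaw":[255,255]}' 
python3 -m jog '{"travel":[[1,0.1,0],[0,0,0]],"dr":[[0,0,0],[0,0,0]],"jaw":[255,255]}'
```

```text
time: 10.6
eef_pos: [0.6312, -0.0273, 0.224]
tcp_rot: [-0.03, 1.0, -0.0, 0.0]
contact_force: [-0.3, 0.4, -0.7]
opening: 0.173
time: 10.77
eef_pos: [0.6322, -0.0271, 0.224]
tcp_rot: [-0.03, 1.0, -0.0, 0.0]
contact_force: [0.2, 0.2, -1.6]
opening: 0.174
time: 10.93
eef_pos: [0.6331, -0.0269, 0.224]
tcp_rot: [-0.03, 1.0, -0.0, -0.0]
contact_force: [0.3, -0.5, -1.7]
opening: 0.169
time: 11.1
eef_pos: [0.6333, -0.0268, 0.224]
tcp_rot: [-0.031, 1.0, -0.0, -0.001]
contact_force: [-3.3, 0.4, -0.5]
opening: 0.174
```

```bash
python3 -m jog '{"travel":[[0.6,0,0],[0,0,0]],"dr":[[0,0,0],[0,0,0]],"jaw":[255,255]}' 
python3 -m jog '{"travel":[[0.5,0,0],[0,0,0],[0,0,0]],"dr":[[0,0,0],[0,0,0],[0,0,0]],"jaw":[255,255,255]}'
```

```text
time: 11.27
eef_pos: [0.6334, -0.0269, 0.2239]
tcp_rot: [-0.031, 1.0, -0.0, -0.002]
contact_force: [-7.2, -1.1, 0.6]
opening: 0.172
time: 11.52
eef_pos: [0.6335, -0.0269, 0.224]
tcp_rot: [-0.031, 1.0, -0.0, -0.003]
contact_force: [-6.1, -0.7, 1.8]
opening: 0.173
```

```bash
python3 -m jog '{"travel":[[0.3,0,0],[0,0,0],[0,0,0]],"dr":[[0,0,0],[0,0,0],[0,0,0]],"jaw":[255,255,255]}' 
python3 -m jog '{"travel":[[-1.6,0,0],[0,0,0],[0,0,0]],"dr":[[0,0,0],[0,0,0],[0,0,0]],"jaw":[255,255,255]}' 
python3 -m jog '{"travel":[[0,0,0],[0,0,0],[0,0,0],[0,0,0],[0,0,0]],"dr":[[0,0,0],[0,0,0],[0,0,0],[0,0,0],[0,0,0]],"jaw":[200,180,120,60,0]}' 
python3 -m jog '{"travel":[[0,0,0],[0,0,0],[0,0,10],[0,0,30],[0,0,40]],"dr":[[0,0,0],[0,0,0],[0,0,0],[0,0,0],[0,0,0]],"jaw":[0,0,0,0,0]}'
```

```text
time: 11.77
eef_pos: [0.6335, -0.0268, 0.224]
tcp_rot: [-0.031, 1.0, -0.0, -0.003]
contact_force: [-7.1, -0.7, 1.4]
opening: 0.175
time: 12.02
eef_pos: [0.6333, -0.0268, 0.224]
tcp_rot: [-0.03, 1.0, -0.0, -0.001]
contact_force: [-3.9, -1.9, -0.5]
opening: 0.173
time: 12.43
eef_pos: [0.6344, -0.0267, 0.2246]
tcp_rot: [-0.03, 1.0, -0.0, 0.001]
contact_force: [0.2, -0.1, 0.5]
opening: 0.715
time: 12.85
eef_pos: [0.6319, -0.0264, 0.3009]
tcp_rot: [-0.03, 1.0, 0.001, -0.004]
contact_force: [0.7, -0.3, -0.3]
opening: 0.999
```

```bash
python3 -m jog '{"travel":[[-15,-16,6],[-21,-26,0],[-21,-26,0],[-21,-26,0],[-21,-26,-4]],"dr":[[0,0,1.5],[0,0,1.9],[0,0,1.9],[0,0,1.9],[0,0,1.9]],"jaw":[0,0,0,0,0]}' 
python3 -m jog '{"travel":[[-22,-28,-10],[-22,-28,-14],[-22,-28,-14],[-22,-28,-14],[0,0,0]],"dr":[[0,0,1.9],[0,0,1.9],[0,0,1.9],[0,0,1.9],[0,0,0]],"jaw":[0,0,0,0,0]}' 
python3 -m jog '{"travel":[[0,0,0],[0,0,0]],"dr":[[0,0,0],[0,0,0]],"jaw":[0,0]}'
python3 - <<'E'
from h import *
im=wsnap('w2.png')[:,:,::-1];s=get_state();print(s['eef_pos'],s['tcp_rot'],s['time'])
hsv=cv2.cvtColor(im.copy(),cv2.COLOR_BGR2HSV)
m=cv2.inRange(hsv,(22,130,50),(36,255,255));ys,xs=np.where(m);print(xs.min(),xs.max(),ys.min(),ys.max())
x0,y0=max(xs.min()-10,0),max(ys.min()-10,0);c=im[y0:ys.max()+10,x0:xs.max()+10]
k=min(780/c.shape[1],590/c.shape[0]);print(x0,y0,k)
cv2.imwrite('pics/c6.png',cv2.resize(c,None,fx=k,fy=k,interpolation=2))
E
```

```text
time: 13.27
eef_pos: [0.5344, -0.1477, 0.3082]
tcp_rot: [-0.111, 0.994, -0.001, 0.001]
contact_force: [0.2, -0.6, 0.9]
opening: 1.004
time: 13.68
eef_pos: [0.4428, -0.2617, 0.2517]
tcp_rot: [-0.173, 0.985, 0.001, -0.002]
contact_force: [0.0, 0.2, -0.9]
opening: 0.998
time: 13.85
eef_pos: [0.4473, -0.2588, 0.2552]
tcp_rot: [-0.175, 0.985, -0.0, 0.001]
contact_force: [-0.3, -0.3, -0.2]
opening: 1.0
[ 0.44774449 -0.25848002  0.25544657] [-1.75440160e-01  9.84489535e-01 -6.59944921e-04  8.18972893e-04] 13.9
254 342 150 212
244 140 7.195121951219512
```

View pics/c6.png

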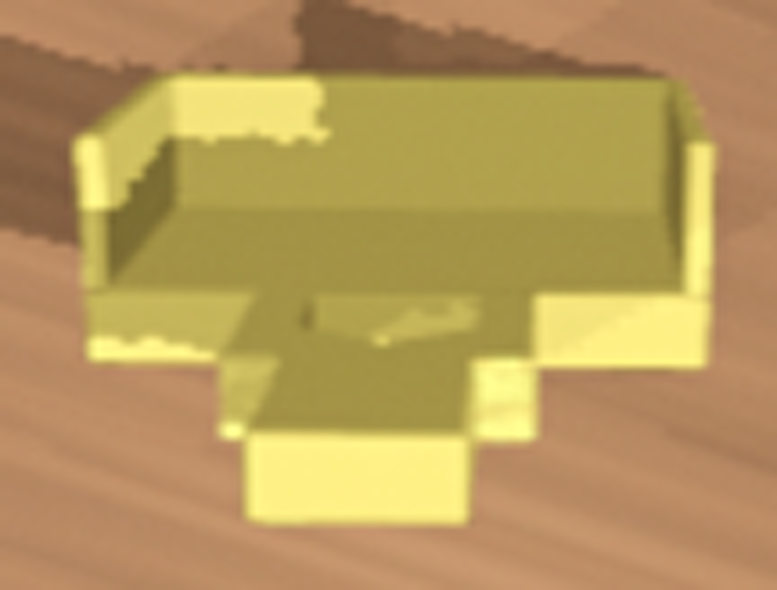

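Run:
```python
from h import *
f='w2.png';k=7.195
g=lambda x,y,z:np.round(wz(f,244+(x+.5)/k-.5,140+(y+.5)/k-.5,z),4)
print(g(246,477,.144),g(468,477,.144),g(357,433,.144),g(357,522,.144),'c',g(357,477,.144))
a,b=g(88,361,.07),g(707,367,.07);print(a,b,np.linalg.norm(a-b),np.degrees(np.arctan2(-(b-a)[0],(b-a)[1])))
```

```text
[ 0.4649 -0.2932  0.144 ] [ 0.4553 -0.2671  0.144 ] [ 0.4546 -0.282   0.144 ] [ 0.4658 -0.2782  0.144 ] c [ 0.4601 -0.2801  0.144 ]
[ 0.4821 -0.3246  0.07  ] [ 0.4492 -0.2318  0.07  ] 0.09845938248841497 19.5207330558193
```

```bash
python3 -m jog '{"travel":[[6,-11,-20],[6,-10.5,-30],[0,0,-30],[0,0,-30],[0,0,-26]],"dr":[[0,0,-0.7],[0,0,0],[0,0,0],[0,0,0],[0,0,0]],"jaw":[0,0,0,0,0]}' 
python3 -m jog '{"travel":[[0,0,0],[0,0,0],[0,0,0],[0,0,0],[0,0,0]],"dr":[[0,0,0],[0,0,0],[0,0,0],[0,0,0],[0,0,0]],"jaw":[0,60,120,180,220]}' 40
python3 -m jog '{"travel":[[0,0,0],[0,0,0],[0,0,0],[0,0,0],[0,0,0]],"dr":[[0,0,0],[0,0,0],[0,0,0],[0,0,0],[0,0,0]],"jaw":[255,255,255,255,255]}' 60
python3 -c "
from h import *
s=get_state();print(s['eef_pos'],s['tcp_rot'],s['contact_force'],s['wrist_torque'],s['opening'],s['time'])"
```

```text
time: 14.32
eef_pos: [0.4602, -0.2791, 0.1173]
tcp_rot: [-0.17, 0.985, -0.0, 0.0]
contact_force: [-0.2, 0.2, -0.4]
opening: 1.001
time: 14.73
eef_pos: [0.4603, -0.2811, 0.1208]
tcp_rot: [-0.169, 0.986, -0.002, 0.001]
contact_force: [0.0, 0.1, -0.7]
opening: 0.452
time: 15.15
eef_pos: [0.46, -0.2808, 0.1204]
tcp_rot: [-0.169, 0.986, -0.001, 0.001]
contact_force: [0.1, 2.3, 6.3]
opening: 0.313
[ 0.45995762 -0.28075136  0.12041111] [-1.69046768e-01  9.85606676e-01 -9.60028071e-04  1.32256833e-03] [0.14165102 2.32786557 6.29073675] [ 0.36976107  0.0032491  -0.0247869 ] 0.3131783122380008 15.15
```

```bash
python3 -m jog '{"travel":[[0,0,8],[0,0,20],[0,0,31],[0,0,33],[0,0,30]],"dr":[[0,0,0],[0,0,0],[0,0,0],[0,0,0],[0,0,0]],"jaw":[255,255,255,255,255]}' 
python3 -m jog '{"travel":[[1,15,0],[2,28,0],[2,30,0],[2,30,0],[2,30,0]],"dr":[[0,0,-1],[0,0,-2],[0,0,-2],[0,0,-2],[0,0,-2]],"jaw":[255,255,255,255,255]}' 
python3 -m jog '{"travel":[[2,30,0],[2,30,0],[2,30,0],[1,21,0],[0,0,0]],"dr":[[0,0,-2],[0,0,-2],[0,0,-2],[0,0,-1],[0,0,0]],"jaw":[255,255,255,255,255]}' 
python3 -m jog '{"travel":[[0,0,0],[0,0,0]],"dr":[[0,0,0],[0,0,0]],"jaw":[255,255]}'
python3 - <<'E'
from h import *
im=wsnap('w3.png')[:,:,::-1];s=get_state();print(s['eef_pos'],s['tcp_rot'],s['contact_force'],s['time'])
a=snap('scene','s4.png')[:,:,::-1]
out=np.zeros((600,800,3),np.uint8);out[:400,:640]=im;out[400:,:300]=cv2.resize(a[150:270,230:410],(300,200),interpolation=2)
cv2.imwrite('pics/c7.png',out)
E
```

```text
time: 15.57
eef_pos: [0.4583, -0.2801, 0.2415]
tcp_rot: [-0.169, 0.986, 0.0, -0.0]
contact_force: [0.8, 0.9, -1.8]
opening: 0.312
time: 15.98
eef_pos: [0.4672, -0.1461, 0.24]
tcp_rot: [-0.09, 0.996, 0.0, -0.0]
contact_force: [0.8, -0.4, -1.3]
opening: 0.311
time: 16.4
eef_pos: [0.4741, -0.033, 0.2399]
tcp_rot: [-0.032, 0.999, 0.001, -0.0]
contact_force: [0.2, 0.5, -1.8]
opening: 0.311
time: 16.57
eef_pos: [0.4746, -0.0367, 0.2401]
tcp_rot: [-0.031, 1.0, -0.0, -0.0]
contact_force: [0.7, -1.7, -1.4]
opening: 0.313
[ 0.47471762 -0.03705889  0.24009147] [-3.00557859e-02  9.99548173e-01 -2.91986002e-04 -1.17277229e-04] [ 0.84246971 -0.68813513 -1.08933304] 16.6167
```

View pics/c7.png

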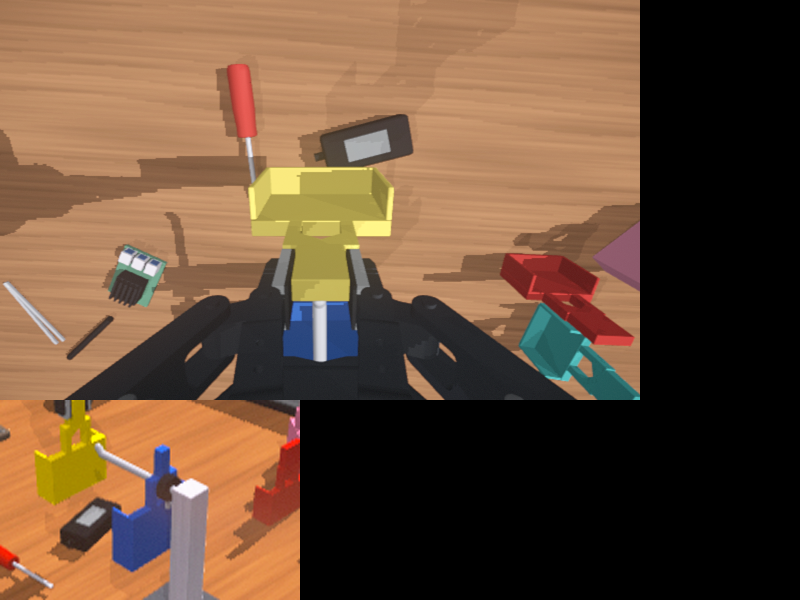

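```bash
python3 -m jog '{"travel":[[0,0,1.5],[10,0.6,0],[12,0.7,0],[12,0.7,0],[0,0,0]],"dr":[[0,0,0],[0,0,0],[0,0,0],[0,0,0],[0,0,0]],"jaw":[255,255,255,255,255]}' 
python3 -m jog '{"travel":[[8,0.5,0],[8,0.5,0],[8,0.5,0],[8,0.5,0],[0,0,0]],"dr":[[0,0,0],[0,0,0],[0,0,0],[0,0,0],[0,0,0]],"jaw":[255,255,255,255,255]}' 
python3 -m jog '{"travel":[[8,0.5,0],[6,0.3,-4],[0,0,-4],[0,0,-4],[0,0,0]],"dr":[[0,0,0],[0,0,0],[0,0,0],[0,0,0],[0,0,0]],"jaw":[255,255,255,255,255]}' 
python3 -m jog '{"travel":[[0,0,-1],[0,0,-1],[0,0,0],[0,0,0]],"dr":[[0,0,0],[0,0,0],[0,0,0],[0,0,0]],"jaw":[255,255,255,255]}'
```

```text
time: 17.08
eef_pos: [0.5109, -0.0349, 0.2418]
tcp_rot: [-0.03, 1.0, -0.0, 0.001]
contact_force: [0.3, -0.9, -1.7]
opening: 0.315
time: 17.5
eef_pos: [0.5422, -0.0323, 0.2417]
tcp_rot: [-0.03, 1.0, -0.0, 0.0]
contact_force: [-0.3, -0.1, -1.2]
opening: 0.31
time: 17.92
eef_pos: [0.5539, -0.0312, 0.2279]
tcp_rot: [-0.03, 1.0, 0.0, -0.001]
contact_force: [-0.3, -0.7, -1.7]
opening: 0.312
time: 18.25
eef_pos: [0.5548, -0.0314, 0.2278]
tcp_rot: [-0.03, 1.0, -0.0, 0.0]
contact_force: [-0.2, -0.6, -1.4]
opening: 0.311
```

```bash
python3 -m jog '{"travel":[[10,0.1,-0.6],[10,0.3,0],[10,0.6,0],[5,0.3,0],[0,0,0]],"dr":[[0,0,0],[0,0,0],[0,0,0],[0,0,0],[0,0,0]],"jaw":[255,255,255,255,255]}' 
python3 -m jog '{"travel":[[2,0.1,0],[2,0.1,0],[2,0.1,0],[2,0.1,0],[0,0,0]],"dr":[[0,0,0],[0,0,0],[0,0,0],[0,0,0],[0,0,0]],"jaw":[255,255,255,255,255]}' 
python3 -m jog '{"travel":[[2,0.1,0],[2,0.1,0],[2,0.1,0],[0,0,0]],"dr":[[0,0,0],[0,0,0],[0,0,0],[0,0,0]],"jaw":[255,255,255,255]}'
```

```text
time: 18.67
eef_pos: [0.5913, -0.0301, 0.227]
tcp_rot: [-0.031, 1.0, 0.0, 0.0]
contact_force: [0.9, -0.1, -0.8]
opening: 0.31
time: 19.08
eef_pos: [0.5981, -0.0297, 0.2271]
tcp_rot: [-0.03, 1.0, -0.0, 0.0]
contact_force: [0.0, -0.7, -1.7]
opening: 0.314
time: 19.42
eef_pos: [0.6042, -0.0295, 0.2271]
tcp_rot: [-0.03, 1.0, -0.0, 0.0]
contact_force: [0.2, -0.2, -1.8]
opening: 0.313
```

```bash
python3 -m jog '{"travel":[[2,0.1,0],[2,0.1,0],[2,0.1,0],[0,0,0]],"dr":[[0,0,0],[0,0,0],[0,0,0],[0,0,0]],"jaw":[255,255,255,255]}' 
python3 -m jog '{"travel":[[1,0.1,0],[1,0.1,0],[1,0.1,0],[0,0,0]],"dr":[[0,0,0],[0,0,0],[0,0,0],[0,0,0]],"jaw":[255,255,255,255]}' 
python3 -m jog '{"travel":[[1,0.1,0],[1,0.1,0],[0,0,0]],"dr":[[0,0,0],[0,0,0],[0,0,0]],"jaw":[255,255,255]}' 
python3 -m jog '{"travel":[[1,0.1,0],[1,0.1,0],[0,0,0]],"dr":[[0,0,0],[0,0,0],[0,0,0]],"jaw":[255,255,255]}'
```

```text
time: 19.75
eef_pos: [0.6102, -0.0292, 0.2271]
tcp_rot: [-0.03, 1.0, -0.0, 0.0]
contact_force: [-0.0, -0.1, -2.0]
opening: 0.31
time: 20.08
eef_pos: [0.613, -0.0288, 0.2271]
tcp_rot: [-0.03, 1.0, -0.0, 0.0]
contact_force: [-0.3, 0.2, -1.7]
opening: 0.314
time: 20.33
eef_pos: [0.615, -0.0286, 0.227]
tcp_rot: [-0.03, 1.0, 0.0, 0.0]
contact_force: [0.1, 0.0, -2.1]
opening: 0.312
time: 20.58
eef_pos: [0.617, -0.0284, 0.227]
tcp_rot: [-0.03, 1.0, -0.0, 0.0]
contact_force: [0.2, -0.3, -1.9]
opening: 0.312
```

```bash
python3 -m jog '{"travel":[[1,0.1,0],[0,0,0]],"dr":[[0,0,0],[0,0,0]],"jaw":[255,255]}' 
python3 -m jog '{"travel":[[1,0.1,0],[0,0,0]],"dr":[[0,0,0],[0,0,0]],"jaw":[255,255]}' 
python3 -m jog '{"travel":[[1,0.1,0],[0,0,0]],"dr":[[0,0,0],[0,0,0]],"jaw":[255,255]}' 
python3 -m jog '{"travel":[[0.7,0,0],[0,0,0]],"dr":[[0,0,0],[0,0,0]],"jaw":[255,255]}'
```

```text
time: 20.75
eef_pos: [0.618, -0.0283, 0.227]
tcp_rot: [-0.03, 1.0, -0.0, 0.0]
contact_force: [-0.6, 0.2, -1.0]
opening: 0.312
time: 20.92
eef_pos: [0.619, -0.0282, 0.2271]
tcp_rot: [-0.03, 1.0, -0.0, 0.0]
contact_force: [0.3, 0.7, -1.8]
opening: 0.31
time: 21.08
eef_pos: [0.6197, -0.0281, 0.227]
tcp_rot: [-0.03, 1.0, 0.0, -0.0]
contact_force: [-1.7, -0.5, -1.9]
opening: 0.31
time: 21.25
eef_pos: [0.6199, -0.0281, 0.2271]
tcp_rot: [-0.03, 1.0, 0.0, -0.001]
contact_force: [-4.2, -0.4, 0.4]
opening: 0.312
```

```bash
python3 -m jog '{"travel":[[0.6,0,0],[0,0,0],[0,0,0]],"dr":[[0,0,0],[0,0,0],[0,0,0]],"jaw":[255,255,255]}' 
python3 -m jog '{"travel":[[0.5,0,0],[0,0,0],[0,0,0]],"dr":[[0,0,0],[0,0,0],[0,0,0]],"jaw":[255,255,255]}' 
python3 -m jog '{"travel":[[0.2,0,0],[0,0,0],[0,0,0],[0,0,0]],"dr":[[0,0,0],[0,0,0],[0,0,0],[0,0,0]],"jaw":[255,255,255,255]}'
```

```text
time: 21.5
eef_pos: [0.62, -0.0281, 0.2271]
tcp_rot: [-0.031, 1.0, 0.0, -0.002]
contact_force: [-5.9, -0.8, 1.2]
opening: 0.311
time: 21.75
eef_pos: [0.62, -0.0281, 0.2271]
tcp_rot: [-0.031, 1.0, 0.0, -0.003]
contact_force: [-6.1, -0.8, 1.9]
opening: 0.314
time: 22.08
eef_pos: [0.62, -0.0281, 0.2271]
tcp_rot: [-0.031, 1.0, 0.0, -0.003]
contact_force: [-6.9, -0.0, 3.2]
opening: 0.314
```

```bash
python3 -m jog '{"travel":[[0.6,0,0.3],[0,0,0],[0,0,0],[0,0,0]],"dr":[[0,0,0],[0,0,0],[0,0,0],[0,0,0]],"jaw":[255,255,255,255]}' 
python3 -m jog '{"travel":[[-2,0,-0.3],[0,0,0],[0,0,0]],"dr":[[0,0,0],[0,0,0],[0,0,0]],"jaw":[255,255,255]}' 
python3 -m jog '{"travel":[[0,0,0],[0,0,0],[0,0,0],[0,0,0],[0,0,0]],"dr":[[0,0,0],[0,0,0],[0,0,0],[0,0,0],[0,0,0]],"jaw":[180,150,100,50,0]}' 
python3 -m jog '{"travel":[[0,0,0],[0,0,0],[0,0,10],[0,0,30],[0,0,40]],"dr":[[0,0,0],[0,0,0],[0,0,0],[0,0,0],[0,0,0]],"jaw":[0,0,0,0,0]}' 
python3 -c "
from h import *
wsnap('w4.png')"
```

```text
time: 22.42
eef_pos: [0.6201, -0.0281, 0.2271]
tcp_rot: [-0.031, 1.0, 0.0, -0.004]
contact_force: [-7.9, -0.7, 2.6]
opening: 0.319
time: 22.67
eef_pos: [0.6199, -0.0281, 0.227]
tcp_rot: [-0.03, 1.0, 0.0, -0.001]
contact_force: [-3.8, -0.7, 0.4]
opening: 0.311
time: 23.08
eef_pos: [0.6213, -0.0282, 0.2276]
tcp_rot: [-0.03, 1.0, -0.0, 0.001]
contact_force: [0.1, 0.1, 0.3]
opening: 0.823
time: 23.5
eef_pos: [0.6186, -0.0278, 0.304]
tcp_rot: [-0.03, 1.0, 0.001, -0.004]
contact_force: [1.0, 0.3, -0.2]
opening: 1.001
```

```bash
python3 - <<'E'
from h import *
f=lambda u,v:(u/800*360+130,v/356*160+115)
print('red tab',wz('w1.png',265+127/2.8,135+560/2.8,.134))
for u,v,z in((128,35,.134),(128,70,.134),(140,95,.06),(180,100,.06),(185,30,.06)): print('teal',np.round(onz('top',*f(u,v),z),3))
E
python3 -m jog '{"travel":[[0,15,0],[0,30,0],[0,34,0],[0,34,0],[0,34,0]],"dr":[[0,0,0],[0,0,0],[0,0,0],[0,0,0],[0,0,0]],"jaw":[0,0,0,0,0]}' 
python3 -m jog '{"travel":[[-2,34,0],[-2,34,0],[-2,34,-10],[-2,30,-15],[-2,22,-15]],"dr":[[0,0,0],[0,0,0],[0,0,0],[0,0,0],[0,0,0]],"jaw":[0,0,0,0,0]}' 
python3 -m jog '{"travel":[[0,0,-20],[0,0,0],[0,0,0]],"dr":[[0,0,0],[0,0,0],[0,0,0]],"jaw":[0,0,0]}'
python3 - <<'E'
from h import *
im=wsnap('w5.png')[:,:,::-1];s=get_state();print(s['eef_pos'],s['tcp_rot'],s['time'])
c=im[120:320,200:440];cv2.imwrite('pics/c8.png',cv2.resize(c,None,fx=3,fy=3,interpolation=2))
E
```

```text
red tab [0.6049635  0.27657531 0.134     ]
teal [0.704 0.327 0.134]
teal [0.666 0.327 0.134]
teal [0.657 0.333 0.06 ]
teal [0.65  0.288 0.06 ]
teal [0.731 0.283 0.06 ]
time: 23.97
eef_pos: [0.6199, 0.1207, 0.3067]
tcp_rot: [-0.03, 1.0, 0.0, -0.0]
contact_force: [1.2, 0.2, -0.2]
opening: 1.0
time: 24.38
eef_pos: [0.6097, 0.2762, 0.2669]
tcp_rot: [-0.031, 1.0, 0.001, 0.0]
contact_force: [-0.1, -0.4, -1.2]
opening: 1.001
time: 24.63
eef_pos: [0.6092, 0.2732, 0.245]
tcp_rot: [-0.031, 1.0, -0.001, -0.002]
contact_force: [0.2, -0.1, 0.4]
opening: 1.002
[0.61025399 0.27283495 0.24698531] [-3.03673652e-02  9.99538724e-01 -1.26271861e-04 -3.82871669e-04] 24.6833
```

View pics/c8.png

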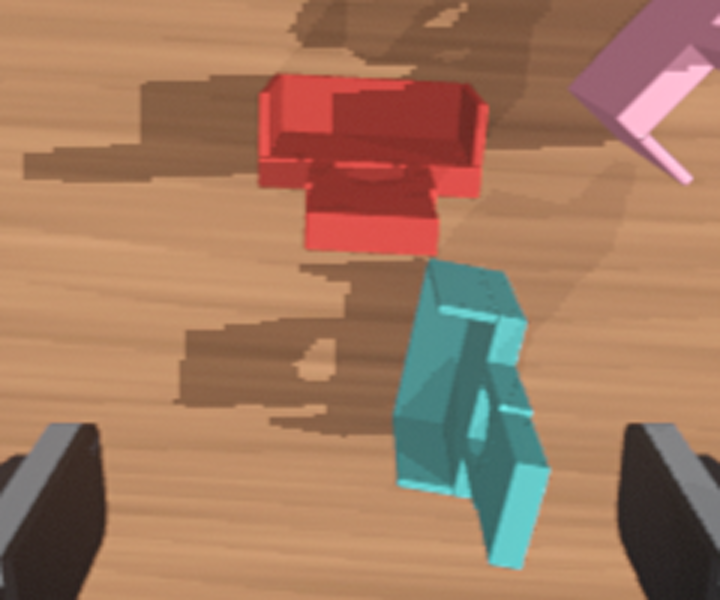

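Run:
```python
from h import *
f='w5.png';k=3
g=lambda x,y,z:np.round(wz(f,200+(x+.5)/k-.5,120+(y+.5)/k-.5,z),4)
print(g(305,231,.134),g(438,236,.134),g(371,216,.134),g(371,251,.134),'c',g(371,233.5,.134))
a,b=g(259,187,.06),g(481,197,.06);print(a,b,np.linalg.norm(a-b),np.degrees(np.arctan2(-(b-a)[0],(b-a)[1])))
a,b=g(305,249,.134),g(438,255,.134);print(a,b,np.linalg.norm(a-b),np.degrees(np.arctan2(-(b-a)[0],(b-a)[1])))
```

```text
[0.6056 0.256  0.134 ] [0.6047 0.2956 0.134 ] [0.5998 0.2753 0.134 ] [0.6106 0.276  0.134 ] c [0.6052 0.2756 0.134 ]
[0.6115 0.2343 0.06  ] [0.6102 0.3185 0.06  ] 0.08421003503146166 0.8845438927948064
[0.6112 0.2562 0.134 ] [0.6107 0.2961 0.134 ] 0.03990313270909941 0.717954644906331
```

```bash
python3 -m jog '{"travel":[[-5,2.8,-20],[0,0,-30],[0,0,-30],[0,0,-30],[0,0,-27]],"dr":[[0,0,-2.7],[0,0,0],[0,0,0],[0,0,0],[0,0,0]],"jaw":[0,0,0,0,0]}' 
python3 -m jog '{"travel":[[0,0,0],[0,0,0],[0,0,0],[0,0,0],[0,0,0]],"dr":[[0,0,0],[0,0,0],[0,0,0],[0,0,0],[0,0,0]],"jaw":[0,60,100,130,160]}' 40
python3 -m jog '{"travel":[[0,0,0],[0,0,0],[0,0,0],[0,0,0],[0,0,0]],"dr":[[0,0,0],[0,0,0],[0,0,0],[0,0,0],[0,0,0]],"jaw":[200,255,255,255,255]}' 60
python3 -c "
from h import *
s=get_state();print(s['eef_pos'],s['tcp_rot'],s['contact_force'],s['wrist_torque'],s['opening'],s['time'])"
```

```text
time: 25.1
eef_pos: [0.6067, 0.2749, 0.1107]
tcp_rot: [-0.006, 1.0, 0.0, 0.001]
contact_force: [-0.4, 0.2, -0.5]
opening: 1.003
time: 25.52
eef_pos: [0.6074, 0.2759, 0.1135]
tcp_rot: [-0.007, 1.0, 0.001, 0.003]
contact_force: [0.1, -10.5, 27.1]
opening: 0.461
time: 25.93
eef_pos: [0.6078, 0.2759, 0.1137]
tcp_rot: [-0.007, 1.0, 0.001, 0.003]
contact_force: [0.1, -1.2, 7.2]
opening: 0.45
[0.60781265 0.2759492  0.11373498] [-6.82995278e-03  9.99971357e-01  5.63624693e-04  3.21232891e-03] [ 0.05953635 -1.18552742  7.1769228 ] [-0.11376556 -0.09852013 -0.07907249] 0.4502930608761012 25.9333
```

```bash
python3 -m jog '{"travel":[[0,0,8],[0,0,25],[0,0,33],[0,0,36],[0,0,30]],"dr":[[0,0,0],[0,0,0],[0,0,0],[0,0,0],[0,0,0]],"jaw":[255,255,255,255,255]}' 
python3 -m jog '{"travel":[[-10,-12,0],[-18,-26,0],[-18,-30,0],[-18,-30,0],[-18,-30,0]],"dr":[[0,0,0.2],[0,0,0.3],[0,0,0.3],[0,0,0.3],[0,0,0.3]],"jaw":[255,255,255,255,255]}' 
python3 -m jog '{"travel":[[-18,-30,0],[-18,-30,0],[-10,-34,0],[-2,-34,0],[0,-30,0]],"dr":[[0,0,0.3],[0,0,0.3],[0,0,0.3],[0,0,0.3],[0,0,0.1]],"jaw":[255,255,255,255,255]}' 
python3 -m jog '{"travel":[[0,-16,0],[0,-10,0],[0,0,0],[0,0,0]],"dr":[[0,0,0],[0,0,0],[0,0,0],[0,0,0]],"jaw":[255,255,255,255]}' 
python3 -c "
from h import *
s=get_state();print(s['eef_pos'],s['tcp_rot'],s['contact_force'],s['wrist_torque'],s['opening'],s['time'])
im=wsnap('w6.png')[:,:,::-1];a=snap('scene','s5.png')[:,:,::-1]
out=np.zeros((600,800,3),np.uint8);out[:375,:600]=cv2.resize(im,(600,375));out[380:600,:396]=cv2.resize(a[145:265,220:436],(396,220),interpolation=2)
cv2.imwrite('pics/c9.png',out)"
```

```text
time: 26.35
eef_pos: [0.605, 0.2759, 0.2442]
tcp_rot: [-0.007, 1.0, 0.0, -0.0]
contact_force: [0.8, 0.2, -1.4]
opening: 0.451
time: 26.77
eef_pos: [0.5218, 0.1469, 0.2417]
tcp_rot: [-0.02, 1.0, 0.0, -0.001]
contact_force: [0.4, -0.6, -1.9]
opening: 0.448
time: 27.18
eef_pos: [0.4739, -0.0115, 0.2421]
tcp_rot: [-0.031, 1.0, 0.0, -0.0]
contact_force: [0.8, 0.1, -0.9]
opening: 0.452
time: 27.52
eef_pos: [0.4752, -0.0359, 0.2419]
tcp_rot: [-0.03, 1.0, 0.0, -0.0]
contact_force: [-0.8, -0.1, -1.5]
opening: 0.446
[ 0.4752298  -0.0359472   0.24190605] [-3.00504984e-02  9.99548234e-01  4.92182568e-04 -2.32763808e-04] [-0.80345768 -0.07344633 -1.48388498] [-0.00804562  0.01477293 -0.02279679] 0.446049391185393 27.5167
```

View pics/c9.png

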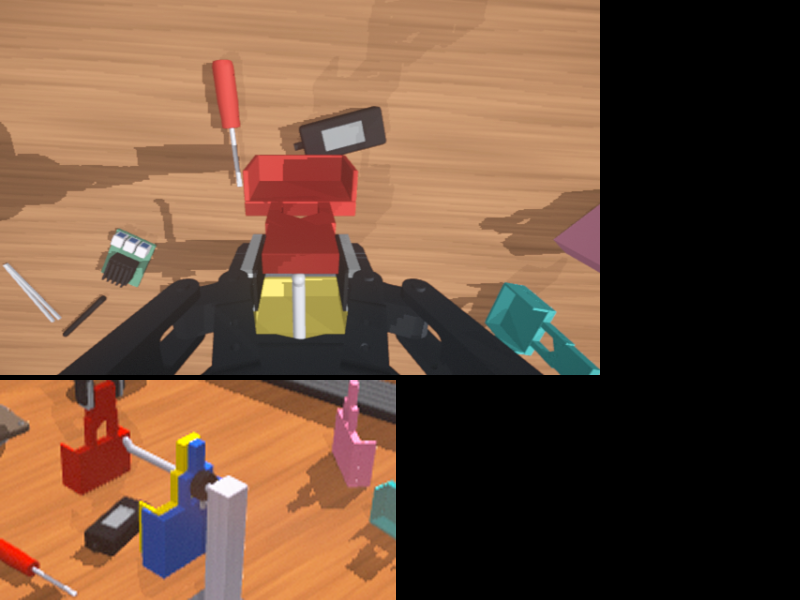

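```bash
python3 -m jog '{"travel":[[0,0,3.3],[10,0.6,0],[12,0.7,0],[14,0.8,0],[0,0,0]],"dr":[[0,0,0],[0,0,0],[0,0,0],[0,0,0],[0,0,0]],"jaw":[255,255,255,255,255]}' 
python3 -m jog '{"travel":[[8,0.5,0],[8,0.5,0],[8,0.5,0],[8,0.5,0],[0,0,0]],"dr":[[0,0,0],[0,0,0],[0,0,0],[0,0,0],[0,0,0]],"jaw":[255,255,255,255,255]}' 
python3 -m jog '{"travel":[[8,0.5,0],[6,0.3,-4],[0,0,-4],[0,0,-4],[0,0,0]],"dr":[[0,0,0],[0,0,0],[0,0,0],[0,0,0],[0,0,0]],"jaw":[255,255,255,255,255]}' 
python3 -m jog '{"travel":[[0,0,-1],[0,0,-1],[0,0,0],[0,0,0]],"dr":[[0,0,0],[0,0,0],[0,0,0],[0,0,0]],"jaw":[255,255,255,255]}'
```

```text
time: 28.03
eef_pos: [0.5137, -0.0336, 0.2457]
tcp_rot: [-0.031, 1.0, -0.0, 0.001]
contact_force: [-1.0, 0.8, -0.4]
opening: 0.45
time: 28.45
eef_pos: [0.5447, -0.0322, 0.2454]
tcp_rot: [-0.03, 1.0, -0.0, 0.0]
contact_force: [-0.2, -0.2, -1.6]
opening: 0.449
time: 28.87
eef_pos: [0.5565, -0.0313, 0.2316]
tcp_rot: [-0.03, 1.0, 0.0, -0.002]
contact_force: [-1.1, -0.1, -1.4]
opening: 0.449
time: 29.2
eef_pos: [0.5574, -0.0315, 0.2315]
tcp_rot: [-0.03, 1.0, -0.0, 0.0]
contact_force: [0.7, -0.3, -1.0]
opening: 0.454
```

```bash
python3 -m jog '{"travel":[[8,0.5,-0.8],[10,0.6,0],[7,0.4,0],[0,0,0]],"dr":[[0,0,0],[0,0,0],[0,0,0],[0,0,0]],"jaw":[255,255,255,255]}' 
python3 -m jog '{"travel":[[2,0.1,0],[2,0.1,0],[2,0.1,0],[2,0.1,0],[0,0,0]],"dr":[[0,0,0],[0,0,0],[0,0,0],[0,0,0],[0,0,0]],"jaw":[255,255,255,255,255]}' 
python3 -m jog '{"travel":[[2,0.1,0],[2,0.1,0],[2,0.1,0],[0,0,0]],"dr":[[0,0,0],[0,0,0],[0,0,0],[0,0,0]],"jaw":[255,255,255,255]}'
```

```text
time: 29.53
eef_pos: [0.5841, -0.03, 0.2307]
tcp_rot: [-0.031, 1.0, -0.0, 0.001]
contact_force: [-0.1, -0.1, -1.0]
opening: 0.454
time: 29.95
eef_pos: [0.5907, -0.0295, 0.2305]
tcp_rot: [-0.03, 1.0, -0.0, 0.0]
contact_force: [0.4, -0.6, -1.4]
opening: 0.452
time: 30.28
eef_pos: [0.5968, -0.0292, 0.2306]
tcp_rot: [-0.03, 1.0, -0.0, 0.0]
contact_force: [-0.3, -0.0, -1.5]
opening: 0.448
```

```bash
python3 -m jog '{"travel":[[2,0.1,0],[2,0.1,0],[2,0.1,0],[0,0,0]],"dr":[[0,0,0],[0,0,0],[0,0,0],[0,0,0]],"jaw":[255,255,255,255]}' 
python3 -m jog '{"travel":[[1,0.1,0],[1,0.1,0],[1,0.1,0],[0,0,0]],"dr":[[0,0,0],[0,0,0],[0,0,0],[0,0,0]],"jaw":[255,255,255,255]}' 
python3 -m jog '{"travel":[[1,0.1,0],[1,0.1,0],[0,0,0]],"dr":[[0,0,0],[0,0,0],[0,0,0]],"jaw":[255,255,255]}' 
python3 -m jog '{"travel":[[1,0.1,0],[0,0,0]],"dr":[[0,0,0],[0,0,0]],"jaw":[255,255]}' 
python3 -m jog '{"travel":[[1,0.1,0],[0,0,0]],"dr":[[0,0,0],[0,0,0]],"jaw":[255,255]}'
```

```text
time: 30.62
eef_pos: [0.6028, -0.0289, 0.2305]
tcp_rot: [-0.03, 1.0, -0.0, 0.0]
contact_force: [-0.4, -0.2, -1.1]
opening: 0.45
time: 30.95
eef_pos: [0.6056, -0.0286, 0.2305]
tcp_rot: [-0.03, 1.0, -0.0, 0.0]
contact_force: [0.7, -0.3, -0.3]
opening: 0.449
time: 31.2
eef_pos: [0.6076, -0.0284, 0.2305]
tcp_rot: [-0.03, 1.0, 0.0, 0.0]
contact_force: [0.2, 0.6, -1.8]
opening: 0.452
time: 31.37
eef_pos: [0.6086, -0.0283, 0.2305]
tcp_rot: [-0.03, 1.0, -0.0, 0.0]
contact_force: [0.1, -0.4, -0.8]
opening: 0.448
time: 31.53
eef_pos: [0.6096, -0.0282, 0.2306]
tcp_rot: [-0.03, 1.0, -0.0, 0.0]
contact_force: [-1.1, -0.2, -0.3]
opening: 0.453
```

```bash
python3 -m jog '{"travel":[[0.8,0,0],[0,0,0]],"dr":[[0,0,0],[0,0,0]],"jaw":[255,255]}' 
python3 -m jog '{"travel":[[0.7,0,0],[0,0,0]],"dr":[[0,0,0],[0,0,0]],"jaw":[255,255]}' 
python3 -m jog '{"travel":[[0.6,0,0],[0,0,0]],"dr":[[0,0,0],[0,0,0]],"jaw":[255,255]}' 
python3 -m jog '{"travel":[[0.5,0,0],[0,0,0]],"dr":[[0,0,0],[0,0,0]],"jaw":[255,255]}'
```

```text
time: 31.7
eef_pos: [0.6102, -0.0282, 0.2305]
tcp_rot: [-0.03, 1.0, 0.0, -0.0]
contact_force: [-0.1, -1.2, -1.6]
opening: 0.455
time: 31.87
eef_pos: [0.6105, -0.0282, 0.2305]
tcp_rot: [-0.03, 1.0, 0.0, -0.001]
contact_force: [-2.0, 0.2, -0.9]
opening: 0.451
time: 32.03
eef_pos: [0.6107, -0.0282, 0.2305]
tcp_rot: [-0.031, 1.0, 0.0, -0.001]
contact_force: [-3.7, 0.5, 1.1]
opening: 0.449
time: 32.2
eef_pos: [0.6108, -0.0282, 0.2306]
tcp_rot: [-0.031, 1.0, 0.0, -0.002]
contact_force: [-6.5, -0.3, 2.2]
opening: 0.456
```

Contact where predicted (0.6106). Push up to about 9 N, hold, unload, release.

```bash
python3 -m jog '{"travel":[[0.5,0,0],[0,0,0],[0,0,0]],"dr":[[0,0,0],[0,0,0],[0,0,0]],"jaw":[255,255,255]}' 
python3 -m jog '{"travel":[[0.6,0,0.3],[0,0,0],[0,0,0],[0,0,0]],"dr":[[0,0,0],[0,0,0],[0,0,0],[0,0,0]],"jaw":[255,255,255,255]}' 
python3 -m jog '{"travel":[[0.5,0,0],[0,0,0],[0,0,0],[0,0,0]],"dr":[[0,0,0],[0,0,0],[0,0,0],[0,0,0]],"jaw":[255,255,255,255]}'
```

```text
time: 32.45
eef_pos: [0.6109, -0.0282, 0.2306]
tcp_rot: [-0.031, 1.0, 0.0, -0.003]
contact_force: [-7.4, -0.2, 2.3]
opening: 0.452
time: 32.78
eef_pos: [0.611, -0.0282, 0.2307]
tcp_rot: [-0.031, 1.0, 0.0, -0.003]
contact_force: [-8.8, -0.6, 2.5]
opening: 0.451
time: 33.12
eef_pos: [0.611, -0.0281, 0.2307]
tcp_rot: [-0.031, 1.0, 0.0, -0.004]
contact_force: [-10.9, -0.1, 4.1]
opening: 0.451
```

```bash
python3 -m jog '{"travel":[[-1.3,0,-0.3],[-1.0,0,0],[0,0,0],[0,0,0]],"dr":[[0,0,0],[0,0,0],[0,0,0],[0,0,0]],"jaw":[255,255,255,255]}' 
python3 -m jog '{"travel":[[0,0,0],[0,0,0],[0,0,0],[0,0,0],[0,0,0]],"dr":[[0,0,0],[0,0,0],[0,0,0],[0,0,0],[0,0,0]],"jaw":[140,110,80,40,0]}' 
python3 -m jog '{"travel":[[0,0,0],[0,0,0],[0,0,10],[0,0,30],[0,0,40]],"dr":[[0,0,0],[0,0,0],[0,0,0],[0,0,0],[0,0,0]],"jaw":[0,0,0,0,0]}' 
python3 -m jog '{"travel":[[-20,20,20],[-30,20,0],[-30,20,0],[-30,20,0],[-30,20,0]],"dr":[[0,0,0],[0,0,0],[0,0,0],[0,0,0],[0,0,0]],"jaw":[0,0,0,0,0]}' 
python3 -m jog '{"travel":[[0,30,0],[0,30,0],[0,30,0],[0,0,0],[0,0,0]],"dr":[[0,0,0],[0,0,0],[0,0,0],[0,0,0],[0,0,0]],"jaw":[0,0,0,0,0]}' 
python3 -c "
from h import *
b=snap('top','t9.png')[:,:,::-1];a=snap('scene','s9.png')[:,:,::-1]
out=np.zeros((600,800,3),np.uint8);out[:300,:480]=cv2.resize(b[120:245,270:470],(480,300),interpolation=2);out[300:600,:480]=cv2.resize(a[165:265,260:420],(480,300),interpolation=2)
out[:200,485:]=cv2.resize(a,(315,200));out[205:405,485:]=cv2.resize(b,(315,200))
cv2.imwrite('pics/c10.png',out)"
```

```text
time: 33.45
eef_pos: [0.6108, -0.0282, 0.2305]
tcp_rot: [-0.03, 1.0, 0.0, -0.001]
contact_force: [-5.9, 0.5, 2.2]
opening: 0.451
time: 33.87
eef_pos: [0.6121, -0.0283, 0.2309]
tcp_rot: [-0.03, 1.0, -0.0, 0.001]
contact_force: [0.4, -0.5, -0.4]
opening: 0.934
time: 34.28
eef_pos: [0.6095, -0.0279, 0.3075]
tcp_rot: [-0.03, 1.0, 0.001, -0.004]
contact_force: [1.0, 0.8, 0.4]
opening: 1.001
time: 34.7
eef_pos: [0.4701, 0.0725, 0.3316]
tcp_rot: [-0.03, 1.0, 0.0, 0.001]
contact_force: [-0.5, 0.1, 0.4]
opening: 1.001
time: 35.12
eef_pos: [0.4712, 0.1629, 0.3315]
tcp_rot: [-0.032, 0.999, -0.0, 0.001]
contact_force: [-0.2, -0.6, -0.3]
opening: 1.001
```

View pics/c10.png

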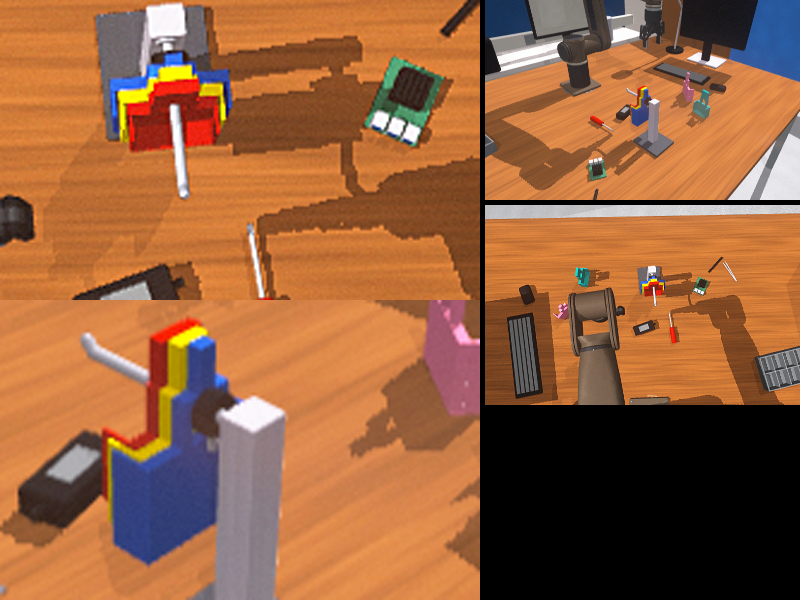

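```bash
python3 -m jog '{"travel":[[0,0,0],[0,0,0],[0,0,0],[0,0,0],[0,0,0]],"dr":[[0,0,0],[0,0,0],[0,0,0],[0,0,0],[0,0,0]],"jaw":[0,0,0,0,0]}' 
python3 -m jog '{"travel":[[0,0,0],[0,0,0],[0,0,0],[0,0,0],[0,0,0]],"dr":[[0,0,0],[0,0,0],[0,0,0],[0,0,0],[0,0,0]],"jaw":[0,0,0,0,0]}'
python3 - <<'E'
from h import *
a=cv2.imread('pics/s9.png')[165:265,260:420].astype(int);b=read_camera('scene')[165:265,260:420,::-1].astype(int)
d=abs(a-b).max(2);print('changed px >60:',(d>60).sum())
t0=cv2.imread('pics/t0.png').astype(int);t1=cv2.imread('pics/t9.png').astype(int)
for n,(x,y) in dict(board=(440,160),adapter=(323,247),driver=(381,250)).items():
    print(n,(abs(t0-t1).max(2)[y-20:y+20,x-20:x+20]>80).sum())
print(get_state()['time'],sign_off())
E
```

```text
time: 35.63
eef_pos: [0.4714, 0.1613, 0.3305]
tcp_rot: [-0.03, 1.0, -0.0, -0.0]
contact_force: [0.6, -0.7, -0.6]
opening: 1.003
time: 36.05
eef_pos: [0.4713, 0.1618, 0.3305]
tcp_rot: [-0.03, 1.0, 0.0, 0.0]
contact_force: [0.7, 0.1, -1.0]
opening: 0.998
changed px >60: 0
board 14
adapter 0
driver 0
the job is handed in; nothing more can be done
36.1 None
```

All three trays hang on the hook in the order blue, yellow, red, and I handed the job in at 36.1 s of the 72 s allowed. `sign_off()` gives no verdict, so the result is my own reading.

- **Pushes:** the wrist felt about 7 N for blue, 8 N for yellow and 11 N for red, each held for more than 0.15 s. The wrist can't feel the forces between trays or at the collar directly. The yellow and red trays stopped within about 0.5 mm of where 12 mm nesting against the collar predicted, so the push should have gone right through to the collar.
- **Final view:** the pictures show the trays flush, straight and upright, with the gripper clear. There was no visible motion on the stand over the last second.
- **Bystanders:** the adapter and screwdriver show no change from the start. The board showed 14 changed pixels, with a shadow the likeliest cause; the arm never went near it.
- **Other readings:** there was a brief 27 N upward reading at the wrist as the fingers closed on the red tab, with no sign that the tray moved. A one-off sideways reading of about 2 N while sliding the blue tray was corrected with a 1 mm shift.

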